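# Latch a loaded marking pallet into its dock

### The job

Load the marking pallet with the end mills into the docking rails on the desk: lift it by its bar, set it in the open end of the rails with its bare margin on the catch side, and slide it in so that its own front edge lifts the drop catch, until the catch falls behind it; then let go, so that the sprung pin holds it back against the catch. Push by feel and gently, since the latch bar with catch, pin and end stop is set by hand and never stands in quite the same place, and the end stop must not be rammed. Do not touch the latch bar or the catch with the gripper, keep the pallet level, and leave everything else on the desk as it lies.

Things in the scene. Friction and masses are not known exactly. Their poses are not given: they have to be found in the camera images.
- pallet_bar (a point): Grasp point: centre of the pallet's aluminium lifting bar, 64 (x) x 16 (y) x 18 mm high, rounded, on two posts, 51 mm over the pallet's underside. Pallet: aluminium plate 90 (x) x 96 (y) x 14 mm, about 0.4 kg, bar in the middle, carrying 4 end mills (tops 24 mm high). x points to its front edge, which enters the dock first, y to its left, z up. Starts on the desk, front roughly to robot's right.
- pallet_rear (a point): Middle of the pallet's rear edge face, 45 mm behind the bar's centre and 7 mm over the underside; same axes. The catch falls behind this edge. Three end mills lie along x on the left half (+y), one beside the bar on the right; the plate farther right than 27 mm is the bare margin that passes under the catch. The front edge narrows to 88 mm over its last 4 mm.
- dock: Fixed dock: base plate 8 mm thick, x = -110 to 120, y = -76 to 64 mm, with two steel rails. Origin at its underside (4 mm over the desk, on the perforated board), on the rails' mid-line; x = feed direction (roughly to robot's right), y roughly away from the robot, z up. Pallet slides on the plate; latched, its bar's centre is at x = 45 mm give or take 8 mm (the latch bar's setting), y = 0, z = 59 mm.
- dock_mouth (a point): Mid-line on the base plate's top, 55 mm before the dock's origin, at the rails' open end; same axes. In dock x: lead-ins flare 0.25 rad over -54 to -22 mm, rails 98 mm apart (1 mm play a side) from -22 to 90 mm, lips 5 mm inward 15.5 mm over the plate from -16 mm on: slide the pallet in level, it cannot be laid in from above. Rails are 20 mm high. Set down with the bar at x = -100 mm.
- catch (a joint): Angle (rad) of the drop catch, a steel gravity pawl 9 mm wide at dock y = -35 mm (robot's side), on a pin 26 mm over the plate at x = -40 mm, nose down at x = 0. 0 = down, nose 3 mm over the plate. The pallet's front edge lifts it (under 2 N) from bar x = -70 mm on, to 0.30; it falls once the rear edge is 2.5 mm past the nose. Stands up to 34 mm over the plate at y = -30 to -74 mm.
- dock_end (a point): Mid-line on the base plate at the rails' inner ends, 90 mm past the dock's origin. Here a sprung pin (10 mm thick, y = 0) meets the pallet's front edge 3 mm before the latched place with 6 N, plus 0.6 N per mm; the solid end stop follows at 4.5 mm past it (10.5 N; 2 to 4 N sliding friction is extra). Catch, pin and stop sit on one dark L-shaped latch bar, set up to 8 mm either way along x from the places given.
- laser_head_front (a point): Lower front edge of the fixed laser head, 0.33 m over the desk. The head and its long blue arm hang over the desk from here backwards (away from the robot) and to the left: keep the wrist and arm on the robot's side of it, also on the way.
- insert_box: Bystander: grey plastic insert box, 68x100x26 mm, on the desk. Origin at the centre of its underside.
- clip_strip: Bystander: yellow foam strip with four capped cutters, 22x90x39 mm. Origin at the centre of its underside.
- cutter_a: Bystander: small cutter in a green clip, 49x18x13 mm, lying. Origin at the centre of its underside.
- cutter_b: Bystander: another such cutter in a green clip. Origin at the centre of its underside.
- tube_bundle: Bystander: rubber-banded bundle of square cutter tubes in a blue foot, 106x45x77 mm, upright. Origin at the centre of its underside.
- bottle: Bystander: white plastic bottle, 68 mm thick, 159 mm tall. Origin at the centre of its underside.
- tape: Bystander: tape measure, 64x132x35 mm. Origin at the centre of its underside.

How it is judged:
On the way:
1. the pallet is in the rails, level, and has lifted the catch, which rides on it (value of joint catch above 0.15 rad and x of pallet_bar in the frame of dock between -0.06 and 0.04 m and z of pallet_bar in the frame of dock below 0.064 m and angle between pallet_bar's own z axis and vertical below 0.06 rad), for 0.2 s.
At the end, for the whole second after the job is handed in: The pallet lies level in the rails (within 0.04 rad), front edge inward, bar on the mid-line within 4 mm and at x = 34 to 56 mm in the dock; the catch is down behind it (under 0.05 rad) and the sprung pin holds it back against the catch (over 1.5 N); at rest (value of joint catch below 0.05 rad and contact force between pallet and catch above 1.5 N and x of pallet_bar in the frame of dock between 0.034 and 0.056 m and x of pallet_rear in the frame of dock below 0.014 m and y of pallet_bar in the frame of dock between -0.004 and 0.004 m and z of pallet_bar in the frame of dock between 0.056 and 0.062 m and angle between pallet_bar's own z axis and vertical below 0.04 rad and linear speed of pallet below 0.01 m/s); the robot touches nothing.
It fails at once if the pallet is rammed against the solid end stop with more than 18 N (beyond the sprung pin's push) (contact force between pallet and latch_bar_c1 above 18 N).
It fails at once if the gripper touches the latch bar, its catch or its pin (contact force between the fingers and latch_bar above 1 N).
It fails at once if the pallet is tipped by more than 0.35 rad (angle between pallet_bar's own z axis and vertical above 0.35 rad).
It fails at once if a bystander is moved by more than 15 mm (distance of any of insert_box, clip_strip, cutter_a, cutter_b, tube_bundle, bottle, tape from where it was at the start of the episode above 0.015 m).
It also fails if it takes over 61 s, if anything falls off the work surface, if the arm or the gripper's body presses on something with over 40 N, if the wrist force passes 120 N, or if a joint passes its speed limit or range.

### The arm

A 6-joint arm with a two-finger parallel gripper is mounted at the origin on a cart in front of the work surface, level with it; the furniture and walls round the work are solid. World frame = base frame: x ahead of the robot, y to its left, z up, the work surface at z = 0. Lengths are in m, angles in rad, forces in N, time in s.
With the tool pointing down it reaches from about 0.375 to 0.975 m from the base axis. Payload 3.8 kg.
Tool frame: the origin (TCP) lies midway between the tips of the shut fingers; the grasp point (between the pads) lies 19 mm behind it; z points along the fingers, y is the line along which they close (so a half turn about z gives the same grasp; the last joint's range is limited). The gripper opens to 85 mm and grips with 20 to 120 N. Pads are 22 mm wide; open, the fingers measure 114 mm over their backs; the gripper's body (76 mm by 85 mm) begins 54 mm behind the grasp point. The pads swing forward as they close: fully open they stand 13 mm farther back than shut.
Start: joints at [1.072, 0.264, 1.604, -0, 1.274, -0.037], TCP at [0.301, 0.604, 0.231] pointing down, gripper open.
Joint ranges: [-2.63, 2.63], [-0.94, 2.18], [0.31, 2.57], [-1.31, 4.45], [0, 2.66], [-2.55, 2.55]. Speed limits (rad/s): [2.57, 2.57, 3.14, 3.14, 3.14, 3.14].

### API

Orientations are given as a rotation vector (axis times angle).
In Python, from bench import manip gives the robot as it stands.
- The arm moves only by the shell command python3 -m pendant 'ROWS' [FORCE]. ROWS is a JSON object of lists of equal length, an entry for each row: "translation": the shift along the tool's x, y, z normalised to -1 to 1, where 1 is 150 mm, a list of three; "roll": the turn about the tool's z normalised to -1 to 1, where 1 is 120 degrees; "hand": the opening, from 0 (shut) to 1 (fully open). A call has 1 to 5 rows; each row is the pose to reach, as a shift and turn from the pose commanded when the call began, along the tool's axes at that moment; what a row does not reach only later rows make up. A row lasts 1/12 s, in which the tool goes at most 41.7 mm and 7.16 degrees, less where a joint would pass 70% of its speed; a pose out of reach is approached as far as the arm can. A call with a number of a shift or a turn outside -1 to 1 is refused whole. A call with a gripper value outside its range is refused whole. The fingers move at their own pace and stop on an object; FORCE is the grip in N (left out, the last holds). Time passes only in rows, so rows that repeat a pose let the fingers close. It gives the time, the measured TCP pose, the force, the opening and the grip force at its end, in the units of the state.
- manip.get_obs(): the state, without advancing time (a new reading comes with each control period).
- manip.capture(name): name is "scene" or "top" or "wrist"; returns the picture (400x640x3 uint8, blue, green, red); there is no depth.
- manip.camera_model(name): a dict with "intrinsics" (3x3 intrinsics, pixels), "k1" (the pictures are not rectified: a ray, as slopes to the right and down, at radius r is drawn at 1 + k1 r^2 times it, then the intrinsics apply), "pose" (4x4, takes a point from camera to world coordinates). Camera axes: x right, y up, looking along -z (the intrinsics and any distortion apply to the point x, -y, -z); pixel columns grow to the right and rows downward; lengths in m; the calibration is good to about 2 mm. A picture is of the moment at which its call begins: read the wrist's pose just before it. camera_model takes no time and is no camera call; for the wrist camera it gives the pose at the moment of the call.
- manip.hand_in(): hands the job in; it is judged then, once.
The state is a dict: "clock": time; "joints": joint angles; "joint_velocities": joint speeds; "joint_torque": joint torques, N m; "position": TCP position; "ee_rot": TCP orientation; "contact_force": force on the tool from outside, world axes, zero at the start; "ft_torque": the same for the moment, N m; "opening": opening from 0.0 (shut) to 1.0 (fully open); "grip_force": force on a finger pad.
Only numpy, scipy, OpenCV 4.12 (cv2) and the standard library are available. Lean on these libraries where they do the work, as an engineer would, in place of code of your own. Each camera call takes 0.05 s, during which the arm holds its last target. There are 200 camera calls.

## Working session

There is one attempt and no reset: what is moved stays moved. The work goes in short steps, Python scripts to look and compute and a shell command to move; the robot and the scene stay as the last step left them, time stands still between calls to the robot, and variables do not carry over. Pictures are saved under pics/ and viewed, at most 10 in all, crops included, and the job is handed in when it is done.

```bash
mkdir -p pics; cat > h.py <<'E'
import numpy as np, cv2
from bench import manip
from scipy.spatial.transform import Rotation as R
def shot(cam,name):
    m=manip.camera_model(cam); im=manip.capture(cam); cv2.imwrite('pics/%s.png'%name,im)
    np.savez('pics/%s.npz'%name,K=m['intrinsics'],k1=m['k1'],T=m['pose']); return im
def ray(name,u,v):
    d=np.load('pics/%s.npz'%name); K,k1,T=d['K'],float(d['k1']),d['T']
    q=cv2.undistortPoints(np.array([[[u,v]]],float),np.array(K),np.array([k1,0,0,0,0.]))[0,0]
    return T[:3,3],T[:3,:3]@np.array([q[0],-q[1],-1])
def at(name,u,v,z):
    o,d=ray(name,u,v); return o+d*(z-o[2])/d[2]
def proj(name,P):
    d=np.load('pics/%s.npz'%name); T=d['T']; p=T[:3,:3].T@(np.array(P)-T[:3,3])
    x=np.array([p[0],-p[1]])/-p[2]; x=x*(1+float(d['k1'])*(x@x)); return (d['K']@np.r_[x,1])[:2]
E
python3 - <<'E'
from h import *
for c in ['scene','top']:
    im=shot(c,c+'0'); cv2.imwrite('pics/%s0b.png'%c,cv2.resize(im,(800,500),interpolation=cv2.INTER_CUBIC))
    print(np.load('pics/%s0.npz'%c)['T'].round(3))
o=manip.get_obs();print(o['position'],o['ee_rot'],o['clock'],R.from_rotvec(o['ee_rot']).as_matrix().round(3))
E
```

```text
[[ 0.592  0.6   -0.539 -0.302]
 [-0.806  0.456 -0.378 -0.388]
 [ 0.019  0.658  0.753  1.313]
 [ 0.     0.     0.     1.   ]]
[[ 0.029  0.996 -0.089  0.408]
 [-0.999  0.031  0.022  0.17 ]
 [ 0.025  0.088  0.996  1.284]
 [ 0.     0.     0.     1.   ]]
[0.30044076 0.60371751 0.23006736] [-7.18811303e-01 -3.05771329e+00  3.05596530e-03] 0.1 [[-0.895  0.446 -0.001]
 [ 0.446  0.895 -0.002]
 [ 0.    -0.002 -1.   ]]
```

View pics/top0b.png

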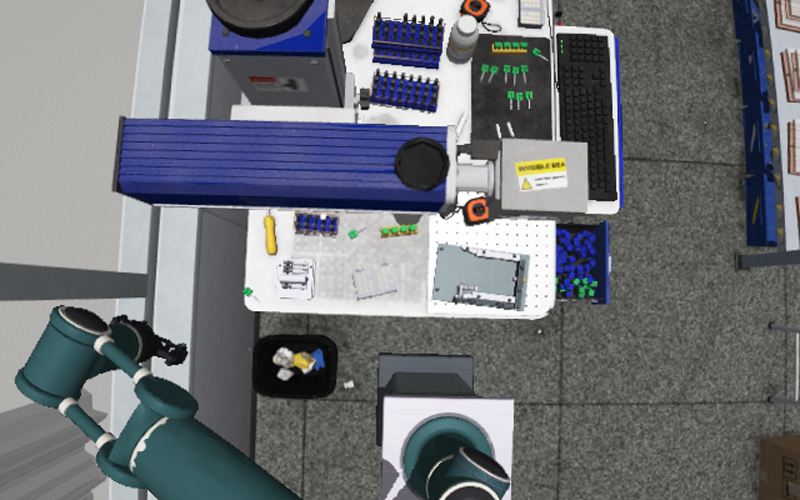

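View pics/scene0b.png

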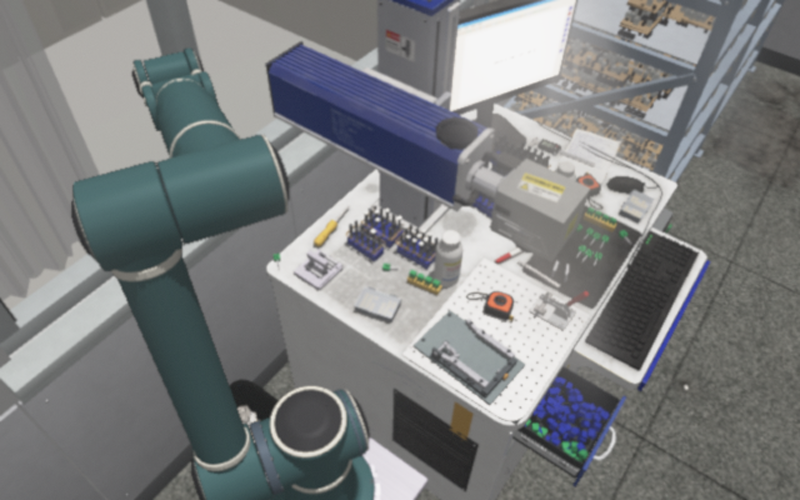

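The pallet is at about (296,278) and the dock at about (480,277) in the top view; the insert box lies between them at (375,280). I'll enlarge both.

```bash
python3 - <<'E'
from h import *
im=cv2.imread('pics/top0.png')
a=im[195:250,205:305]; b=im[190:250,340:440]
cv2.imwrite('pics/c1.png',cv2.resize(np.vstack([im[200:248,205:305],im[190:249,338:438]]),None,fx=7,fy=7,interpolation=cv2.INTER_CUBIC)[:, :700][:750])
A=cv2.resize(im[198:246,200:300],None,fx=6,fy=6,interpolation=cv2.INTER_CUBIC)
B=cv2.resize(im[190:242,338:438],None,fx=6,fy=6,interpolation=cv2.INTER_CUBIC)
cv2.imwrite('pics/c1.png',np.vstack([A,B]));print(A.shape,B.shape)
E
```

```text
(288, 600, 3) (312, 600, 3)
```

View pics/c1.png

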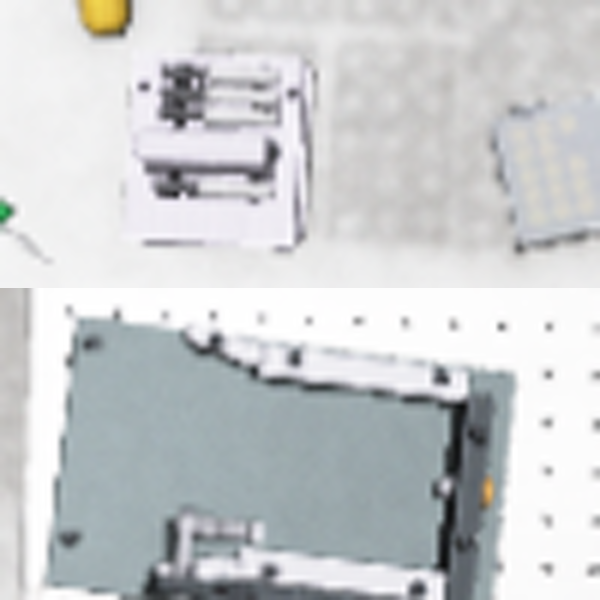

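```bash
python3 - <<'E'
from h import *
A=lambda x,y,z:at('top0',200+(x+.5)/6-.5,198+(y+.5)/6-.5,z)
B=lambda x,y,z:at('top0',338+(x+.5)/6-.5,190+(y-288+.5)/6-.5,z)
c=[A(*p,.014) for p in [(138,55),(300,58),(297,244),(127,242)]]
for p in c: print('pal',p.round(4))
for p in [(138,146),(276,153)]: print('bar',A(*p,.058).round(4))
P=[B(*p,.012) for p in [(75,318),(515,372),(47,585)]]
for p in P: print('dock',p.round(4))
ex=P[1]-P[0]; yaw=np.arctan2(ex[1],ex[0]); ey=P[0]-P[2]; print(np.linalg.norm(ex),np.linalg.norm(ey),yaw,np.arctan2(-ey[0],ey[1]))
print('lip far edges', [B(*p,.032).round(4) for p in [(255,348),(468,372)]])
print('pinY', B(445,488,.02).round(4))
print(manip.camera_model('wrist')['pose'].round(3), manip.camera_model('wrist')['intrinsics'])
E
```

```text
pal [0.4766 0.4242 0.014 ]
pal [0.4777 0.342  0.014 ]
pal [0.3841 0.3397 0.014 ]
pal [0.3823 0.4254 0.014 ]
bar [0.4299 0.4133 0.058 ]
bar [0.4287 0.3459 0.058 ]
dock [0.526  0.0377 0.012 ]
dock [ 0.5052 -0.1901  0.012 ]
dock [0.3902 0.0488 0.012 ]
0.22870561732090028 0.1362265860848969 -1.6615858052089572 -1.6524227024050895
lip far edges [array([ 0.5118, -0.0514,  0.032 ]), array([ 0.503 , -0.1602,  0.032 ])]
pinY [ 0.4445 -0.1521  0.02  ]
[[ 0.446 -0.847 -0.291  0.226]
 [ 0.895  0.42   0.147  0.642]
 [-0.002 -0.326  0.945  0.372]
 [ 0.     0.     0.     1.   ]] [[287.91990868   0.         316.97273849]
 [  0.         287.91990868 202.65902586]
 [  0.           0.           1.        ]]
```

```bash
cat >> h.py <<'E'
def go(x,y,z,yaw):  # yaw = world angle of tool y axis
    o=manip.get_obs(); M=R.from_rotvec(o['ee_rot']).as_matrix(); d=M.T@(np.array([x,y,z])-o['position'])
    cur=np.arctan2(M[1,1],M[0,1]); w=(yaw-cur+np.pi)%(2*np.pi)-np.pi
    print('pos',np.round(o['position'],4),'cur',round(cur,4),'trans/0.15',(d/.15).round(3),'roll',round(-np.degrees(w)/120,3),'F',np.round(o['contact_force'],1),'t',o['clock'],'open',o['opening'],o['grip_force'],'j6',round(o['joints'][5],2),'tiltz',M[:,2].round(4))
E
python3 -m pendant '{"translation":[[-0.2,-0.13,0],[-0.45,-0.3,0],[-0.72,-0.48,0],[-0.72,-0.48,0],[-0.72,-0.48,0]],"roll":[0.06,0.12,0.18,0.24,0.29],"hand":[0.6,0.6,0.6,0.6,0.6]}'
python3 -c "
from h import *
go(.429,.3797,.15,-.018)
for v in [205,212,218]:
  for u in [300,545]: print(at('top0',u/1.25,v/1.25,.33).round(3))"
```

```text
clock: 0.52
position: [0.3668, 0.4884, 0.2307]
ee_rot: [1.613, 2.695, -0.003]
contact_force: [-0.4, -0.5, 0.5]
opening: 0.601
grip_force: 0.0
pos [0.3668 0.4884 0.2307] cur 0.4922 trans/0.15 [-0.833  0.024  0.539] roll 0.244 F [-0.4 -0.5  0.5] t 0.5167 open 0.6007368753052659 0.0 j6 0.39 tiltz [-2.0e-04 -2.2e-03 -1.0e+00]
[0.559 0.326 0.33 ]
[ 0.575 -0.13   0.33 ]
[0.546 0.325 0.33 ]
[ 0.561 -0.13   0.33 ]
[0.535 0.325 0.33 ]
[ 0.55 -0.13  0.33]
```

```bash
python3 -m pendant '{"translation":[[-0.25,0.01,0.05],[-0.5,0.02,0.2],[-0.75,0.024,0.4],[-0.833,0.024,0.54],[-0.833,0.024,0.54]],"roll":[0.05,0.1,0.15,0.2,0.244],"hand":[0.6,0.6,0.6,0.6,0.6]}'
python3 -m pendant '{"translation":[[0,0,0]],"roll":[0],"hand":[0.6]}'
python3 -c "
from h import *
im=shot('wrist','w1'); cv2.imwrite('pics/w1b.png',cv2.resize(im,(800,500)))
go(.429,.3797,.15,-.018)"
```

```text
clock: 0.93
position: [0.4266, 0.3775, 0.1436]
ee_rot: [2.241, 2.201, -0.018]
contact_force: [-1.0, -1.1, -1.0]
opening: 0.602
grip_force: 0.0
clock: 1.02
position: [0.4275, 0.3811, 0.1472]
ee_rot: [-2.237, -2.205, 0.009]
contact_force: [-0.5, 0.7, 0.8]
opening: 0.604
grip_force: 0.0
pos [0.4282 0.3828 0.149 ] cur -0.009 trans/0.15 [-0.021  0.005 -0.007] roll 0.004 F [0.4 1.1 0.1] t 1.0667 open 0.5993225097184712 0.0 j6 0.69 tiltz [-0.002  -0.0013 -1.    ]
```

View pics/w1b.png

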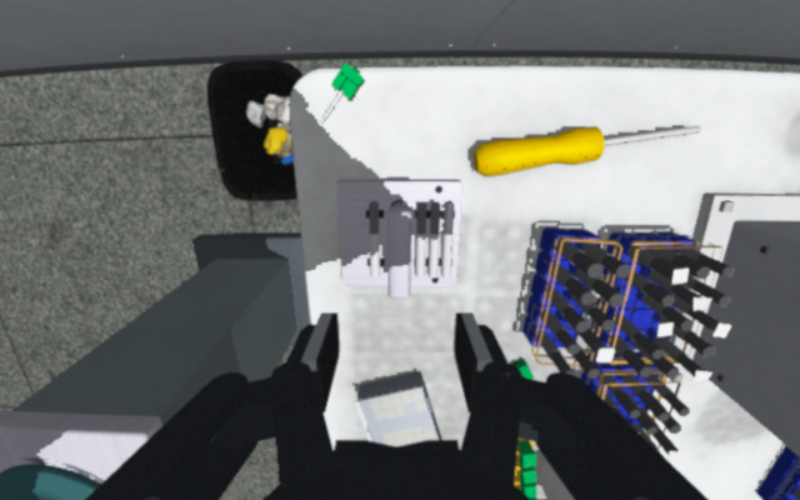

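The wrist view shows the bar running from (401,203) to (399,297) and the plate corners at (339,180), (462,180), (458,287) and (342,283).

```bash
python3 -c "
from h import *
W=lambda u,v,z:at('w1',(u+.5)/1.25-.5,(v+.5)/1.25-.5,z).round(4)
for p in [(401,203),(399,297)]: print('bar',W(*p,.057))
for p in [(339,180),(462,180),(458,287),(342,283)]: print(W(*p,.014))
go(.43,.3797,.15,-.018)
"
```

```text
bar [0.4314 0.4203 0.057 ]
bar [0.4293 0.3525 0.057 ]
[0.3848 0.43   0.014 ]
[0.478  0.4287 0.014 ]
[0.4786 0.34   0.014 ]
[0.3816 0.3448 0.014 ]
pos [0.4282 0.3828 0.149 ] cur -0.009 trans/0.15 [-0.021  0.012 -0.007] roll 0.004 F [0.4 1.1 0.1] t 1.0667 open 0.5993225097184712 0.0 j6 0.69 tiltz [-0.002  -0.0013 -1.    ]
```

```bash
python3 -m pendant '{"translation":[[0.008,0.012,0.2],[0.008,0.012,0.45],[0.008,0.012,0.65],[0.008,0.012,0.76],[0.008,0.012,0.76]],"roll":[0.004,0.004,0.004,0.004,0.004],"hand":[0.6,0.6,0.6,0.6,0.6]}'
python3 -m pendant '{"translation":[[0,0,0],[0,0,0],[0,0,0],[0,0,0],[0,0,0]],"roll":[0,0,0,0,0],"hand":[0.6,0.3,0,0,0]}' 50
python3 -m pendant '{"translation":[[0,0,0],[0,0,0],[0,0,0],[0,0,0]],"roll":[0,0,0,0],"hand":[0,0,0,0]}'
python3 -c "
from h import *
go(.43,.384,.035,-.015)"
```

```text
clock: 1.48
position: [0.4276, 0.3839, 0.0327]
ee_rot: [-2.236, -2.205, 0.01]
contact_force: [-0.4, 0.0, -1.1]
opening: 0.602
grip_force: 0.0
clock: 1.9
position: [0.4318, 0.3866, 0.0388]
ee_rot: [-2.241, -2.202, -0.007]
contact_force: [-1.9, -0.8, 6.1]
opening: 0.177
grip_force: 50.7
clock: 2.23
position: [0.4318, 0.3866, 0.0388]
ee_rot: [-2.241, -2.202, -0.007]
contact_force: [-2.0, 0.9, 6.8]
opening: 0.178
grip_force: 50.7
pos [0.4318 0.3866 0.0388] cur -0.0177 trans/0.15 [-0.017 -0.012  0.025] roll -0.001 F [-2.   0.9  6.8] t 2.2333 open 0.17813240323470964 50.70999205112457 j6 0.7 tiltz [ 0.0029  0.0031 -1.    ]
```

```bash
python3 -m pendant '{"translation":[[0,0,-0.07],[0,0,-0.15],[0,0,-0.25],[0,0,-0.3],[0,0,-0.3]],"roll":[0,0,0,0,0],"hand":[0,0,0,0,0]}' 80
python3 -m pendant '{"translation":[[0,0,0],[0,0,0]],"roll":[0,0],"hand":[0,0]}'
python3 -c "
from h import *
im=shot('wrist','w2'); cv2.imwrite('pics/w2b.png',cv2.resize(im[100:400,100:540],(792,540)))
o=manip.get_obs();print(o['ft_torque'])
go(.461,.033,.09,-.086)"
```

```text
clock: 2.65
position: [0.4319, 0.3862, 0.0841]
ee_rot: [2.241, 2.201, 0.007]
contact_force: [1.5, 0.1, -3.1]
opening: 0.17
grip_force: 78.6
clock: 2.82
position: [0.4299, 0.3846, 0.0807]
ee_rot: [-2.241, -2.202, 0.002]
contact_force: [-0.1, -0.7, -3.5]
opening: 0.171
grip_force: 78.6
[0.01012658 0.04706874 0.00019809]
pos [0.4297 0.3844 0.0803] cur -0.0178 trans/0.15 [-2.339  0.25  -0.062] roll 0.033 F [-0.1 -0.4 -3.2] t 2.8667 open 0.17067325676368283 78.55544328689575 j6 0.7 tiltz [-0.0014 -0.0012 -1.    ]
```

View pics/w2b.png

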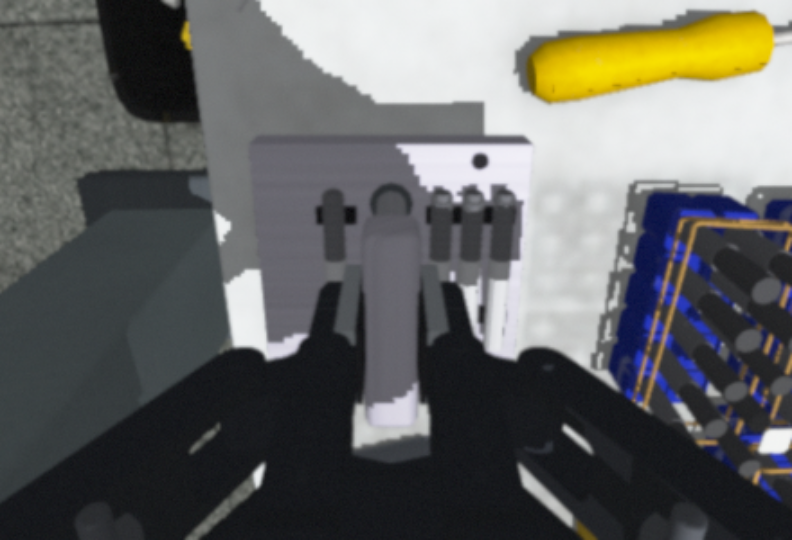

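Lifted level; the plate's rear top edge runs from (252,145) to (531,145) in this crop.

```bash
python3 -c "
from h import *
W=lambda u,v,z:at('w2',(u+.5)/1.8-.5+100,(v+.5)/1.8-.5+100,z)
M=R.from_rotvec(manip.get_obs()['ee_rot']).as_matrix();p=np.array(manip.get_obs()['position'])
for q,z in [((252,145),.0555),((531,145),.0555),((255,136),.0415),((530,136),.0415),((366,415),.098),((417,415),.098)]:
  P=W(*q,z); print(P.round(4),(M.T@(P-p)).round(4))
"
```

```text
[0.3849 0.4267 0.0555] [ 0.0415 -0.0455  0.0248]
[0.478  0.4251 0.0555] [0.0415 0.0477 0.0247]
[0.3824 0.4264 0.0415] [ 0.0412 -0.048   0.0388]
[0.4813 0.4247 0.0415] [0.0412 0.0509 0.0387]
[0.4225 0.3526 0.098 ] [-0.032  -0.0067 -0.0176]
[0.438  0.3523 0.098 ] [-0.032   0.0088 -0.0177]
```

```bash
python3 -m pendant '{"translation":[[-0.06,0,-0.15],[-0.25,0,-0.17],[-0.5,0,-0.17],[-0.75,0,-0.17],[-1,0,-0.17]],"roll":[0,0,0,0,0],"hand":[0,0,0,0,0]}'
python3 -m pendant '{"translation":[[-0.24,0,0],[-0.44,0.03,0],[-0.6,0.06,0],[-0.7,0.09,0],[-0.75,0.1,0]],"roll":[0.006,0.012,0.02,0.028,0.033],"hand":[0,0,0,0,0]}'
python3 -m pendant '{"translation":[[0,0,0],[0,0,0]],"roll":[0,0],"hand":[0,0]}'
python3 -c "
from h import *
im=shot('wrist','w3'); cv2.imwrite('pics/w3b.png',cv2.resize(im,(800,500)))
im=shot('top','t3'); cv2.imwrite('pics/t3b.png',cv2.resize(im[175:255,310:440],None,fx=6,fy=6,interpolation=cv2.INTER_CUBIC))
go(.461,.033,.06,-.086)"
```

```text
clock: 3.28
position: [0.4267, 0.2336, 0.1059]
ee_rot: [-2.239, -2.203, 0.003]
contact_force: [0.3, -0.5, -4.0]
opening: 0.17
grip_force: 78.9
clock: 3.7
position: [0.4403, 0.1202, 0.106]
ee_rot: [-2.319, -2.119, 0.002]
contact_force: [0.3, 0.2, -3.8]
opening: 0.167
grip_force: 79.0
clock: 3.87
position: [0.4404, 0.1225, 0.1063]
ee_rot: [-2.316, -2.121, 0.001]
contact_force: [-0.1, 0.0, -3.8]
opening: 0.167
grip_force: 79.0
pos [0.4404 0.1232 0.1065] cur -0.086 trans/0.15 [-0.587  0.188  0.31 ] roll 0.0 F [ 0.2  0.9 -3.3] t 3.9667 open 0.16594694091435788 78.98173570632935 j6 0.3 tiltz [-7.e-04  4.e-04 -1.e+00]
```

View pics/t3b.png

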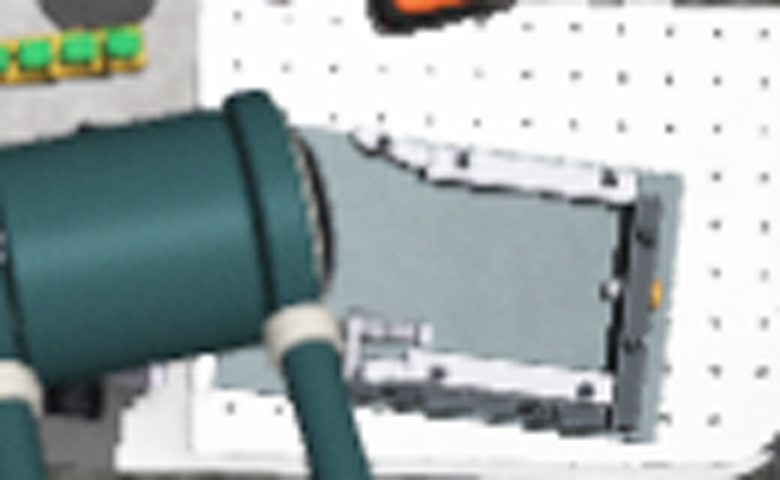

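The top view shows the far rail's inner lip edge from (425,178) to (625,202), the near one from (415,350) to (610,377), and the pin at (610,290).

```bash
python3 -c "
from h import *
T=lambda u,v,z:at('t3',(u+.5)/6-.5+310,(v+.5)/6-.5+175,z)[:2]
f=[T(425,178,.032),T(625,202,.032)];n=[T(415,350,.032),T(610,377,.032)]
TR,BR=T(683,175,.012),T(655,440,.012)
TL=at('top0',338+75.5/6-.5,190+30.5/6-.5,.012)[:2]; BL=at('top0',338+47.5/6-.5,190+297.5/6-.5,.012)[:2]
for k,v in dict(f=f,n=n,TR=TR,BR=BR,TL=TL,BL=BL).items(): print(k,np.round(v,4))
a=lambda d:np.arctan2(d[1],d[0])
print('yaws',a(f[1]-f[0]),a(n[1]-n[0]),a(TR-TL),a(BR-BL),a(TR-BR)-np.pi/2,a(TL-BL)-np.pi/2)
# fit base plate
src=np.array([[-110,64],[120,64],[-110,-76],[120,-76]])/1000.; dst=np.array([TL,TR,BL,BR])
c1,c2=src.mean(0),dst.mean(0);U,S,V=np.linalg.svd((src-c1).T@(dst-c2));Q=(U@V).T;o=c2-Q@c1
print('origin',o,'yaw',a(Q[:,0]),'res',(dst-(src@Q.T+o)).round(4).tolist())
for P in f+n+[T(610,290,.02)]: print('dock xy',(Q.T@(P-o)).round(4))
"
```

```text
f [[ 0.4978 -0.0526]
 [ 0.4887 -0.1547]]
n [[ 0.4115 -0.049 ]
 [ 0.4005 -0.148 ]]
TR [ 0.5047 -0.1901]
BR [ 0.369  -0.1769]
TL [0.526  0.0377]
BL [0.3902 0.0488]
yaws -1.6596218105706655 -1.6813857818589926 -1.663826597670982 -1.664627502508631 -1.6675610891466803 -1.6524227024050895
origin [ 0.45390625 -0.06568644] yaw -1.663096017130602 res [[-0.0018, -0.0002], [-0.0018, 0.001], [0.0018, -0.002], [0.0018, 0.0013]]
dock xy [-0.0171  0.0425]
dock xy [0.0854 0.0428]
dock xy [-0.0127 -0.0437]
dock xy [ 0.0869 -0.0456]
dock xy [ 0.0853 -0.0016]
```

```bash
python3 -c "
from h import *
go(.4619,.040,.060,-.093)"
```

```text
pos [0.4404 0.1232 0.1065] cur -0.086 trans/0.15 [-0.54  0.19  0.31] roll 0.003 F [ 0.2  0.9 -3.3] t 3.9667 open 0.16594694091435788 78.98173570632935 j6 0.3 tiltz [-7.e-04  4.e-04 -1.e+00]
```

```bash
python3 -m pendant '{"translation":[[-0.12,0.05,0],[-0.3,0.11,0.05],[-0.45,0.16,0.15],[-0.54,0.19,0.25],[-0.54,0.19,0.31]],"roll":[0.001,0.002,0.003,0.003,0.003],"hand":[0,0,0,0,0]}'
python3 -m pendant '{"translation":[[0,0,0],[0,0,0]],"roll":[0,0],"hand":[0,0]}'
python3 -c "
from h import *
im=shot('wrist','w4'); 
im2=shot('scene','s4'); print(proj('s4',[.453,-.0656,.02]))
u,v=map(int,proj('s4',[.46,-.03,.02])); a=cv2.resize(im2[v-60:v+60,u-80:u+80],None,fx=5,fy=5,interpolation=cv2.INTER_CUBIC)
cv2.imwrite('pics/s4b.png',a); print(u,v)
go(.4619,.040,.0508,-.093)"
```

```text
clock: 4.38
position: [0.4622, 0.0382, 0.0592]
ee_rot: [2.323, 2.115, -0.002]
contact_force: [-0.3, 0.4, -4.2]
opening: 0.168
grip_force: 78.9
clock: 4.55
position: [0.4613, 0.0402, 0.0597]
ee_rot: [-2.32, -2.115, 0.002]
contact_force: [0.6, -0.0, -3.3]
opening: 0.167
grip_force: 78.9
[375.0093501  278.97784742]
366 271
pos [0.4625 0.0403 0.0609] cur -0.0916 trans/0.15 [-0.003 -0.004  0.067] roll 0.001 F [ 0.4 -0.9 -3.9] t 4.65 open 0.16944873964872142 78.88646364212036 j6 0.12 tiltz [ 8.e-04  3.e-04 -1.e+00]
```

View pics/s4b.png

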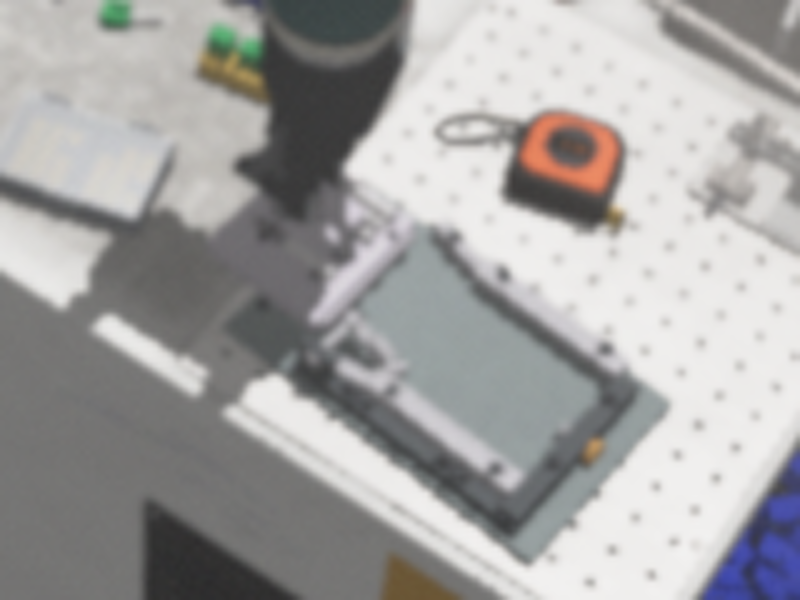

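The pallet hangs level in front of the lead-ins, aligned with the dock. Lowering by feel.

```bash
python3 -m pendant '{"translation":[[0,0,0.02],[0,0,0.04],[0,0,0.05],[0,0,0.055],[0,0,0.055]],"roll":[0,0,0,0,0],"hand":[0,0,0,0,0]}'
python3 -m pendant '{"translation":[[0,0,0.007],[0,0,0.014],[0,0,0.014]],"roll":[0,0,0],"hand":[0,0,0]}'
python3 -c "
from h import *
go(.4619,.040,.0508,-.093)"
```

```text
clock: 5.07
position: [0.4619, 0.0393, 0.0519]
ee_rot: [-2.322, -2.116, 0.0]
contact_force: [0.1, -0.2, -4.5]
opening: 0.168
grip_force: 79.0
clock: 5.32
position: [0.4623, 0.0392, 0.0508]
ee_rot: [-2.323, -2.115, 0.0]
contact_force: [-2.5, 1.0, 3.9]
opening: 0.167
grip_force: 79.9
pos [0.4623 0.0392 0.0508] cur -0.0934 trans/0.15 [ 0.005 -0.003 -0.   ] roll -0.0 F [-2.5  1.   3.9] t 5.3167 open 0.16673815042499457 79.85626101493835 j6 0.12 tiltz [-2.e-04  1.e-04 -1.e+00]
```

```bash
python3 -m pendant '{"translation":[[-0.04,0,-0.002],[-0.09,0,-0.002],[-0.14,0,-0.002],[-0.18,0,-0.002],[-0.2,0,-0.002]],"roll":[0,0,0,0,0],"hand":[0,0,0,0,0]}'
python3 -m pendant '{"translation":[[-0.03,0,0],[-0.06,0,0],[-0.09,0,0],[-0.12,0,0],[-0.12,0,0]],"roll":[0,0,0,0,0],"hand":[0,0,0,0,0]}'
python3 -c "
from h import *
o=manip.get_obs();print(o['ft_torque'])
go(.4619,.040,.0508,-.093)"
```

```text
clock: 5.73
position: [0.4601, 0.0085, 0.0508]
ee_rot: [2.323, 2.113, 0.003]
contact_force: [0.2, 4.0, 2.6]
opening: 0.168
grip_force: 79.8
clock: 6.15
position: [0.4582, -0.0095, 0.0508]
ee_rot: [2.322, 2.115, 0.001]
contact_force: [0.2, 1.7, 5.8]
opening: 0.166
grip_force: 80.2
[ 0.39643758 -0.07058872 -0.03544952]
pos [ 0.4582 -0.0095  0.0508] cur -0.0933 trans/0.15 [ 0.331 -0.006 -0.   ] roll -0.0 F [0.2 1.7 5.8] t 6.15 open 0.1662932416036185 80.20119309425354 j6 0.02 tiltz [ 1.1e-03 -6.0e-04 -1.0e+00]
```

```bash
python3 -m pendant '{"translation":[[-0.04,0,-0.003],[-0.08,0,-0.003],[-0.12,0,-0.003],[-0.16,0,-0.003],[-0.2,0,-0.003]],"roll":[0,0,0,0,0],"hand":[0,0,0,0,0]}'
python3 -m pendant '{"translation":[[-0.04,0,0],[-0.08,0,0],[-0.12,0,0],[-0.12,0,0]],"roll":[0,0,0,0],"hand":[0,0,0,0]}'
python3 -c "
from h import *
o=manip.get_obs();print(o['ft_torque'])
shot('top','t5');im=shot('scene','s5'); u,v=map(int,proj('s5',[.45,-.05,.02])); a=cv2.resize(im[v-50:v+50,u-65:u+65],None,fx=6,fy=6,interpolation=cv2.INTER_CUBIC);cv2.imwrite('pics/s5b.png',a)
go(.4619,.040,.0508,-.093)"
```

```text
clock: 6.57
position: [0.4548, -0.0391, 0.0508]
ee_rot: [-2.323, -2.115, -0.0]
contact_force: [-0.0, 4.1, 4.2]
opening: 0.168
grip_force: 80.1
clock: 6.9
position: [0.4531, -0.0579, 0.0508]
ee_rot: [2.322, 2.115, -0.002]
contact_force: [-0.6, -1.1, 4.2]
opening: 0.169
grip_force: 80.2
[-0.03363225 -0.06193266 -0.00422407]
pos [ 0.4531 -0.0579  0.0508] cur -0.0929 trans/0.15 [ 0.655 -0.002 -0.002] roll 0.0 F [-1.5 -3.2  4.4] t 7.0 open 0.17034331614421366 80.20769119262695 j6 -0.09 tiltz [-2.0e-04 -2.3e-03 -1.0e+00]
```

View pics/s5b.png

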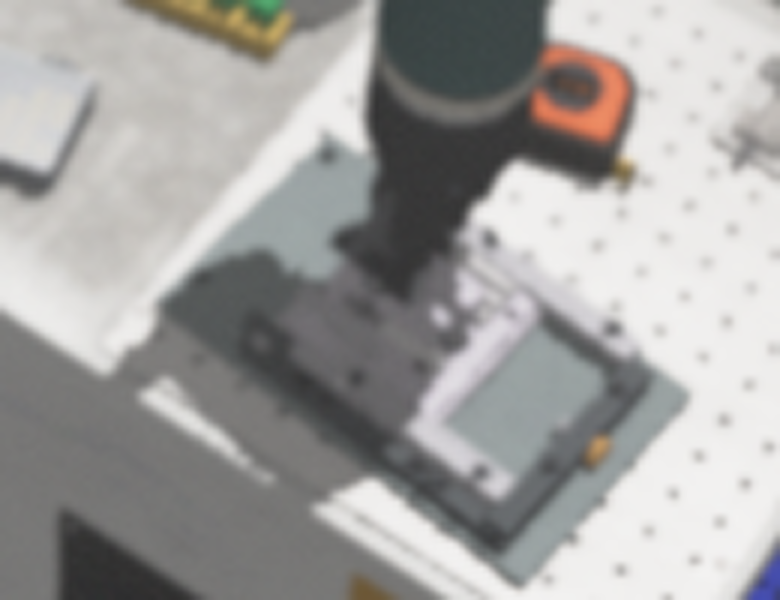

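The pallet sits in the rails under the lips. Advance to just before the pin, then in small steps.

```bash
python3 -m pendant '{"translation":[[-0.04,0,0],[-0.08,0,0],[-0.12,0,0],[-0.15,0,0],[-0.18,0,0]],"roll":[0,0,0,0,0],"hand":[0,0,0,0,0]}'
python3 -m pendant '{"translation":[[-0.015,0,0],[-0.03,0,0],[-0.045,0,0]],"roll":[0,0,0],"hand":[0,0,0]}'
python3 -m pendant '{"translation":[[-0.01,0,0],[-0.02,0,0]],"roll":[0,0],"hand":[0,0]}'
```

```text
clock: 7.42
position: [0.4507, -0.083, 0.0508]
ee_rot: [-2.322, -2.115, -0.001]
contact_force: [1.1, 5.3, 5.2]
opening: 0.166
grip_force: 80.3
clock: 7.67
position: [0.4501, -0.0896, 0.0508]
ee_rot: [-2.322, -2.115, -0.001]
contact_force: [-0.7, 5.0, 5.2]
opening: 0.169
grip_force: 80.3
clock: 7.83
position: [0.4498, -0.0926, 0.0508]
ee_rot: [-2.322, -2.115, -0.001]
contact_force: [-0.4, 4.5, 4.8]
opening: 0.163
grip_force: 80.3
```

```bash
python3 -m pendant '{"translation":[[-0.01,0,0],[-0.02,0,0]],"roll":[0,0],"hand":[0,0]}'
python3 -m pendant '{"translation":[[-0.01,0,0],[-0.02,0,0]],"roll":[0,0],"hand":[0,0]}'
```

```text
clock: 8.0
position: [0.4495, -0.0955, 0.0508]
ee_rot: [-2.322, -2.115, -0.001]
contact_force: [1.1, 4.7, 5.5]
opening: 0.164
grip_force: 80.3
clock: 8.17
position: [0.4493, -0.0984, 0.0508]
ee_rot: [-2.322, -2.115, -0.001]
contact_force: [1.7, 6.9, 7.4]
opening: 0.164
grip_force: 80.4
```

```bash
python3 -m pendant '{"translation":[[-0.008,0,0]],"roll":[0],"hand":[0]}'
```

```text
clock: 8.25
position: [0.4493, -0.0988, 0.0509]
ee_rot: [-2.322, -2.113, -0.003]
contact_force: [1.1, 12.2, 7.6]
opening: 0.167
grip_force: 80.6
```

```bash
python3 -m pendant '{"translation":[[-0.008,0,0]],"roll":[0],"hand":[0]}'
```

```text
clock: 8.33
position: [0.4492, -0.0994, 0.0509]
ee_rot: [-2.322, -2.112, -0.004]
contact_force: [2.3, 12.8, 9.3]
opening: 0.168
grip_force: 80.6
```

```bash
python3 -m pendant '{"translation":[[-0.008,0,0]],"roll":[0],"hand":[0]}'
```

```text
clock: 8.42
position: [0.4491, -0.1004, 0.0509]
ee_rot: [-2.322, -2.112, -0.005]
contact_force: [1.6, 13.6, 7.7]
opening: 0.165
grip_force: 80.6
```

```bash
python3 -m pendant '{"translation":[[-0.008,0,-0.001],[-0.014,0,-0.002]],"roll":[0,0],"hand":[0,0]}'
```

```text
clock: 8.58
position: [0.4488, -0.1023, 0.051]
ee_rot: [-2.322, -2.112, -0.005]
contact_force: [2.4, 12.5, 5.4]
opening: 0.17
grip_force: 80.4
```

```bash
python3 -m pendant '{"translation":[[-0.008,0,0]],"roll":[0],"hand":[0]}'
```

```text
clock: 8.67
position: [0.4487, -0.1033, 0.051]
ee_rot: [-2.322, -2.112, -0.005]
contact_force: [2.4, 14.7, 7.2]
opening: 0.168
grip_force: 80.5
```

```bash
python3 -m pendant '{"translation":[[-0.006,0,0]],"roll":[0],"hand":[0]}'
```

```text
clock: 8.75
position: [0.4487, -0.1041, 0.051]
ee_rot: [-2.322, -2.112, -0.005]
contact_force: [2.3, 14.3, 5.9]
opening: 0.168
grip_force: 80.5
```

```bash
python3 -m pendant '{"translation":[[-0.004,0,0]],"roll":[0],"hand":[0]}'
```

```text
clock: 8.83
position: [0.4486, -0.1046, 0.0511]
ee_rot: [-2.322, -2.111, -0.005]
contact_force: [1.5, 14.1, 7.0]
opening: 0.168
grip_force: 80.4
```

```bash
python3 -m pendant '{"translation":[[-0.004,0,0]],"roll":[0],"hand":[0]}'
```

```text
clock: 8.92
position: [0.4486, -0.1051, 0.0511]
ee_rot: [-2.322, -2.111, -0.006]
contact_force: [2.6, 14.7, 7.9]
opening: 0.17
grip_force: 80.5
```

```bash
python3 -m pendant '{"translation":[[0,0,0],[0,0,0]],"roll":[0,0],"hand":[0,0]}'
```

```text
clock: 9.08
position: [0.4486, -0.1052, 0.0511]
ee_rot: [-2.322, -2.111, -0.005]
contact_force: [2.1, 14.9, 7.8]
opening: 0.168
grip_force: 80.4
```

```bash
python3 -m pendant '{"translation":[[-0.004,0,0],[-0.004,0,0]],"roll":[0,0],"hand":[0,0]}'
```

```text
clock: 9.25
position: [0.4485, -0.1057, 0.0511]
ee_rot: [-2.322, -2.111, -0.005]
contact_force: [1.7, 14.7, 7.2]
opening: 0.167
grip_force: 80.5
```

```bash
python3 -m pendant '{"translation":[[0.01,0,0],[0.02,0,0],[0.03,0,0]],"roll":[0,0,0],"hand":[0,0,0]}'
```

```text
clock: 9.5
position: [0.4487, -0.1033, 0.0508]
ee_rot: [-2.322, -2.115, -0.001]
contact_force: [1.1, 4.6, 2.8]
opening: 0.17
grip_force: 80.0
```

```bash
python3 -m pendant '{"translation":[[0.007,0,0],[0.014,0,0],[0.014,0,0]],"roll":[0,0,0],"hand":[0,0,0]}'
```

```text
clock: 9.75
position: [0.4488, -0.1015, 0.0508]
ee_rot: [-2.322, -2.115, -0.0]
contact_force: [1.7, 5.9, 1.5]
opening: 0.171
grip_force: 79.9
```

```bash
python3 -m pendant '{"translation":[[0.007,0,0],[0.014,0,0],[0.014,0,0]],"roll":[0,0,0],"hand":[0,0,0]}'
```

```text
clock: 10.0
position: [0.4489, -0.1007, 0.0508]
ee_rot: [2.321, 2.116, -0.002]
contact_force: [0.7, -1.6, 0.7]
opening: 0.169
grip_force: 79.6
```

```bash
python3 -m pendant '{"translation":[[0.007,0,0],[0.007,0,0]],"roll":[0,0],"hand":[0,0]}'
```

```text
clock: 10.17
position: [0.449, -0.1004, 0.051]
ee_rot: [2.319, 2.116, -0.004]
contact_force: [0.2, -6.4, 1.3]
opening: 0.169
grip_force: 79.6
```

The pull-back is blocked while the pin is still pushing, so the catch is down. Ease off, release narrowly and rise.

```bash
python3 -m pendant '{"translation":[[-0.01,0,0],[-0.01,0,0],[-0.01,0,0],[-0.01,0,0],[-0.01,0,0]],"roll":[0,0,0,0,0],"hand":[0,0.18,0.22,0.28,0.32]}' 20
python3 -m pendant '{"translation":[[0,0,0],[0,0,0]],"roll":[0,0],"hand":[0.32,0.32]}'
```

```text
clock: 10.58
position: [0.4484, -0.1001, 0.0506]
ee_rot: [-2.322, -2.114, 0.001]
contact_force: [-0.2, 0.0, -0.1]
opening: 0.319
grip_force: 0.0
clock: 10.75
position: [0.4488, -0.1002, 0.0509]
ee_rot: [-2.322, -2.115, 0.0]
contact_force: [0.3, 0.1, -0.2]
opening: 0.316
grip_force: 0.0
```

```bash
python3 -m pendant '{"translation":[[0,0,-0.05],[0,0,-0.15],[0,0,-0.35],[0,0,-0.55],[0,0,-0.6]],"roll":[0,0,0,0,0],"hand":[0.32,0.32,0.32,0.32,0.32]}'
python3 -m pendant '{"translation":[[0.2,-0.1,0],[0.4,-0.2,0],[0.5,-0.2,0],[0.5,-0.2,0],[0.5,-0.2,0]],"roll":[0,0,0,0,0],"hand":[0.32,0.32,0.32,0.32,0.32]}'
python3 -c "
from h import *
im=shot('wrist','w6'); ps=[proj('w6',[.449+a,-.105+b,.03]) for a in(-.075,.06) for b in (-.06,.08)]; ps=np.array(ps);print(ps)
a,b=ps.min(0).clip(0).astype(int),ps.max(0).astype(int);c=im[a[1]:b[1],a[0]:b[0]];f=min(780/c.shape[1],580/c.shape[0]);cv2.imwrite('pics/w6b.png',cv2.resize(c,None,fx=f,fy=f,interpolation=cv2.INTER_CUBIC));go(.449,-.1,.05,-.093)"
```

```text
clock: 11.17
position: [0.4522, -0.1012, 0.1464]
ee_rot: [2.317, 2.111, 0.007]
contact_force: [0.8, -0.4, 1.7]
opening: 0.321
grip_force: 0.0
clock: 11.58
position: [0.4262, -0.0224, 0.1413]
ee_rot: [2.32, 2.118, 0.0]
contact_force: [0.2, -0.1, 0.8]
opening: 0.319
grip_force: 0.0
[[281.01672158 325.8887418 ]
 [261.06120329 207.37452254]
 [403.57841508 316.56074877]
 [405.46849114 194.91228241]]
pos [ 0.4263 -0.023   0.1412] cur -0.092 trans/0.15 [-0.497  0.197  0.608] roll 0.0 F [ 0.8 -0.5  0.5] t 11.6333 open 0.3176339507725995 0.0 j6 -0.02 tiltz [ 5.e-04 -6.e-04 -1.e+00]
```

View pics/w6b.png

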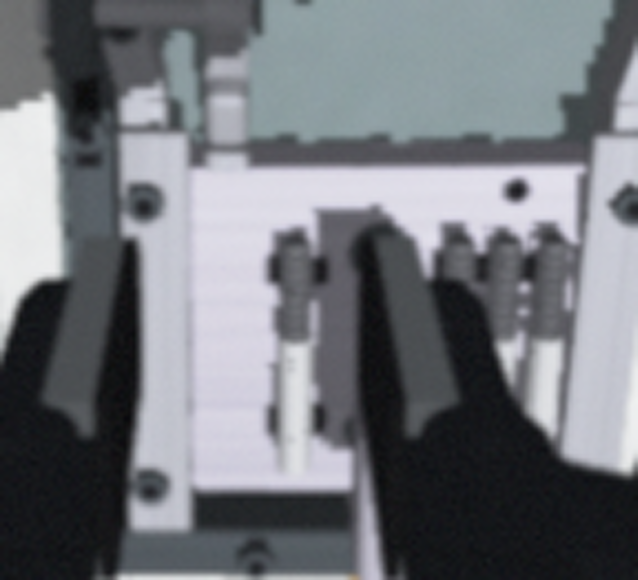

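The catch nose at (228,160) rests behind the pallet's rear edge, the pallet sits square in the rails and the robot is clear.

```bash
python3 -c "
from bench import manip
print(manip.hand_in())"
```

```text
the job is handed in; nothing more can be done
None
```

I loaded the pallet into the rails, felt the catch hold it on a test pull, saw the catch behind its rear edge in the last picture, and handed the job in at about 11.6 s with the robot clear; no verdict was shown.

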